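# Snap the bike kit back into its clip rack

### The job

Put the bike kit back in the clip rack on the porch shelf: tyre gauge in the smallest pair of clips, torch in the middle-sized pair, pump in the largest pair, each pressed straight down until its barrel is fully home in both clips and centred along its length between them. At the start the gauge lies loose in the pump's clips by mistake. Do not disturb the toolbox, glass dish, seat post collar and lever cover, and let go of everything at the end.

Things in the scene. Friction and masses are not known exactly. Their poses are not given: they have to be found in the camera images.
- gauge_center (a point): Centre of the tyre pressure gauge: the thinnest, a plain steel tube with black plastic ends. 140 mm long (x); round barrel 16 mm thick over the middle 112 mm; hexagonal ends 20 mm across flats stop it rolling and do not pass the clips. Either way round will do. About 80 g, balanced. Starts loose in the largest clips, axis about 44 mm up; lifts straight out.
- torch_center (a point): Centre of the torch: aluminium tube with dark grip rings, a glass lens at one end. 160 mm long (x); round barrel 23 mm thick over the middle 124 mm; hexagonal ends 27 mm across flats stop it rolling and do not pass the clips. Either way round will do. About 130 g, balanced. Starts on the shelf, axis 13.5 mm up.
- pump_center (a point): Centre of the mini bicycle pump: the thickest and longest, aluminium barrel with black plastic ends. 190 mm long (x); round barrel 30 mm thick over the middle 144 mm; hexagonal ends 34 mm across flats stop it rolling and do not pass the clips. Either way round will do. About 160 g, balanced. Starts on the shelf, axis 17 mm up.
- clips_small_seat (a point): Seat of the smallest pair of clips, for a 16 mm barrel: the place of the barrel's centre when fully home, midway between its two clips, 52 mm above the shelf. x along the barrel, y across (along the row), z up. Jaws reach 17 mm above this point and 13 mm to either side at rest; mouth about 10 mm wide at rest. The steel strip joining the two clips is 14 mm wide. Snapping in takes about 10 to 18 N.
- clips_medium_seat (a point): Seat of the middle-sized pair of clips, for a 23 mm barrel: the place of the barrel's centre when fully home, midway between its two clips, 52 mm above the shelf. x along the barrel, y across (along the row), z up. Jaws reach 20 mm above this point and 16 mm to either side at rest; mouth about 15 mm wide at rest. The steel strip joining the two clips is 28 mm wide. Snapping in takes about 10 to 18 N.
- clips_large_seat (a point): Seat of the largest pair of clips, for a 30 mm barrel: the place of the barrel's centre when fully home, midway between its two clips, 52 mm above the shelf. x along the barrel, y across (along the row), z up. Jaws reach 22 mm above this point and 20 mm to either side at rest; mouth about 20 mm wide at rest. The steel strip joining the two clips is 44 mm wide. Snapping in takes about 10 to 18 N.
- rack: Plywood board of the clip rack, 120 (x) x 232 (y) x 12 mm, fixed. Three pairs of steel spring clips stand on it, 72 mm apart along y, in any order. The two clips of a pair are 80 mm apart along x, each 8 mm wide (72 mm free between them, only a strip 15 mm above the shelf below). Each has a V saddle and two sprung jaws, mouth upward: push the barrel straight down. Origin: underside centre.
- toolbox: Closed grey and black plastic toolbox, 204 mm along its x, 116 mm along y with its two latches, body 86 mm high, 115 mm high with its carrying handle (112 mm along x, over the middle); it stands between the rack and the loose kit, free, 1.8 kg. Origin: centre of its underside. Leave it alone.
- dish: Small glass dish, 72 mm across, 28 mm high, standing loose. Origin: centre of its underside. Leave it alone.
- collar: Aluminium seat post collar lying flat: ring 38 mm across, 15 mm high, with a clamp lug out to 31 mm along its x. Origin: centre of the ring's underside. Leave it alone.
- lever_cover: Orange plastic brake lever cover lying on the shelf: 97 mm long along its x, 28 mm wide, 22 mm high. Origin: underside, about the middle. Leave it alone.
There are look-alikes about, which are no part of the job. What is shaped like the part that bears torch_center but blue or brown is not meant.

How it is judged (in metres and radians):
At the end, for the whole second after the job is handed in: Gauge in the smallest pair of clips, torch in the middle-sized, pump in the largest: each centre within 12 mm of its seat along the barrel, 3.5 mm across and 3.5 mm in height, parallel to the seat within 0.06 rad, and at rest (x of gauge_center in the frame of clips_small_seat between -0.012 and 0.012 m and y of gauge_center in the frame of clips_small_seat between -0.0035 and 0.0035 m and z of gauge_center in the frame of clips_small_seat between -0.0035 and 0.0035 m and angle between the x axis of gauge_center and the x axis of clips_small_seat, either way round below 0.06 rad and linear speed of each of gauge, torch, pump below 0.02 m/s and x of torch_center in the frame of clips_medium_seat between -0.012 and 0.012 m and y of torch_center in the frame of clips_medium_seat between -0.0035 and 0.0035 m and z of torch_center in the frame of clips_medium_seat between -0.0035 and 0.0035 m and angle between the x axis of torch_center and the x axis of clips_medium_seat, either way round below 0.06 rad and x of pump_center in the frame of clips_large_seat between -0.012 and 0.012 m and y of pump_center in the frame of clips_large_seat between -0.0035 and 0.0035 m and z of pump_center in the frame of clips_large_seat between -0.0035 and 0.0035 m and angle between the x axis of pump_center and the x axis of clips_large_seat, either way round below 0.06 rad); the robot touches nothing.
It fails at once if the toolbox is moved by more than 20 mm (distance of toolbox from where it was at the start of the episode above 0.02 m).
It fails at once if the glass dish is moved by more than 20 mm (distance of dish from where it was at the start of the episode above 0.02 m).
It fails at once if the seat post collar is moved by more than 20 mm (distance of collar from where it was at the start of the episode above 0.02 m).
It fails at once if the brake lever cover is moved by more than 20 mm (distance of lever_cover from where it was at the start of the episode above 0.02 m).
It also fails if it takes over 72 s, if anything falls off the work surface, if the arm or the gripper's body presses on something with over 40 N, if the wrist force passes 120 N, or if a joint passes its speed limit or range.

### The arm

A 6-joint arm with a two-finger parallel gripper is mounted at the origin on the work surface. World frame = base frame: x ahead of the robot, y to its left, z up, the work surface at z = 0. Lengths are in mm, angles in degrees, forces in N, time in s.
With the tool pointing down it reaches from about 300 to 850 mm from the base axis. Payload 4.2 kg.
Tool frame: the origin (TCP) lies midway between the tips of the shut fingers; the grasp point (between the pads) lies 19 mm behind it (env.grip_depth is the distance from the TCP to the grasp point, in mm); z points along the fingers, y is the line along which they close (so a half turn about z gives the same grasp; the last joint's range is limited). The gripper opens to 91 mm and grips with 3 to 60 N. Pads are 32 mm wide; open, the fingers measure 118 mm over their backs; the gripper's body (76 mm by 178 mm) begins 60 mm behind the grasp point.
Start: joints at [67.552, 18.312, 89.639, -0, 72.044, -1.146], TCP at [208.897, 535.729, 213.976] pointing down, gripper open.
Joint ranges: [-177.97, 177.97], [-48.28, 115.42], [12.27, 149.76], [-77.06, 257.06], [2.81, 150.46], [-146.56, 146.56]. Speed limits (degrees/s): [147.25, 147.25, 180, 180, 180, 180].

### API

Orientations are given as [roll, pitch, yaw] about the fixed x, y, z axes, in that order (R = Rz(yaw) Ry(pitch) Rx(roll)).
In Python, from workcell import env, eyes gives the robot as it stands.
- The arm moves only by the tool send_rows, never from a script. Its argument "motion" is a list of rows, each a list of 7 numbers: the shift along the world's x, y, z normalised to -1 to 1, where 1 is 0.5 m, then the turn, a rotation vector about the world's x, y, z normalised to -1 to 1, where 1 is 60 degrees, then the opening, from -1 (shut) to 1 (fully open). A call has 1 to 20 rows; each row is the pose to reach, as a shift and turn from the pose commanded when the call began; what a row does not reach only later rows make up. A row lasts 1/8 s, in which the tool goes at most 62.5 mm and 10.7 degrees, less where a joint would pass 70% of its speed; a pose out of reach is approached as far as the arm can. A call with a number of a shift or a turn outside -1 to 1 is refused whole. A call with a gripper value outside its range is refused whole. The fingers move at their own pace and stop on an object; "squeeze" is the grip in N (left out, the last holds). Time passes only in rows, so rows that repeat a pose let the fingers close. It gives the time, the measured TCP pose, the force, the opening and the grip force at its end, in the units of the state.
- env.state(): the state, without advancing time (a new reading comes with each control period).
- eyes.grab_frame(name): name is "scene" or "top" or "wrist"; returns a dict with "pixels" (480x640x3 uint8, red, green, blue), "depth" (480x640 float32, mm along the optical axis (not along the pixel's ray), 0 where there is no reading), "fx", "fy", "cx", "cy" (pixels), "R" (3x3) and "t" (3): a world point X has camera coordinates R X + t; the wrist camera has in their place "T_tool_cam" (4x4, takes a point from camera to tool coordinates, whose origin is the TCP and whose axes are the flange's). Camera axes: x right, y down, z forward; pixel columns grow to the right and rows downward; lengths in mm; the calibration is good to about 2 mm. The wrist camera is an equidistant fisheye: a pixel r from the principal point sees the ray r / f radians off the axis. A picture is of the moment at which its call begins: read the wrist's pose just before it.
- env.job_done(): hands the job in; it is judged then, once.
The state is a dict: "time_s": time; "qpos": joint angles; "qvel": joint speeds; "effort": joint torques, N m; "ee_pos": TCP position; "ee_rot": TCP orientation; "force": force on the tool from outside, world axes, zero at the start; "torque": the same for the moment, N m; "gripper_width": finger opening in mm; "gripper_force": force on a finger pad.
Only numpy, scipy, OpenCV 4.12 (cv2) and the standard library are available. Lean on these libraries where they do the work, as an engineer would, in place of code of your own. Each camera call takes 0.05 s, during which the arm holds its last target. There are 200 camera calls.

## Working session

There is one attempt and no reset: what is moved stays moved. The work goes in short steps, Python scripts to look and compute and a tool call to move; the robot and the scene stay as the last step left them, time stands still between calls to the robot, and variables do not carry over. Pictures are saved under pics/ and viewed, at most 12 in all, crops included, and the job is handed in when it is done.

Besides the shell and the picture viewer there is one more tool, called in YAML: its name, and indented under it one key for each argument. send_rows: Moves the arm, as the interface text tells. Its arguments: {"type":"object","properties":{"motion":{"type":"array"},"squeeze":{"type":"number"}},"required":["motion"]}

```bash
mkdir -p pics; ls; cat > h.py <<'E'
import numpy as np,cv2
from workcell import env,eyes
def grab(n):
    f=eyes.grab_frame(n); return f
def save(f,p): cv2.imwrite(p,cv2.cvtColor(f["pixels"],cv2.COLOR_RGB2BGR))
def cloud(f):
    d=f["depth"];v,u=np.mgrid[:480,:640]
    c=np.stack([(u-f["cx"])/f["fx"]*d,(v-f["cy"])/f["fy"]*d,d],-1)
    return (c-np.array(f["t"]))@np.array(f["R"])
def onplane(f,u,v,z):
    R=np.array(f["R"]);C=-R.T@np.array(f["t"])
    r=R.T@np.array([(u-f["cx"])/f["fx"],(v-f["cy"])/f["fy"],1])
    return C+r*(z-C[2])/r[2]
E
python3 - <<'E'
from h import *
for n in("top","scene"):
    f=grab(n);save(f,f"pics/{n}0.png");np.savez(f"{n}0.npz",**f)
print(env.state())
E
```

```text
pics
{'time_s': 0.1, 'qpos': array([ 6.75508315e+01,  1.83466690e+01,  8.96948238e+01,  1.00130101e-03,
        7.20437758e+01, -1.14579918e+00]), 'qvel': array([-0.08489822, -0.02142454, -0.22892605, -0.02864536, -0.04249423,
       -0.00766444]), 'effort': array([-2.33179062e-04, -4.13336170e+01, -2.32509041e+01,  7.31726387e-02,
        4.22317442e-02, -4.25776363e-05]), 'ee_pos': array([208.73604972, 535.33071936, 213.24859   ]), 'ee_rot': array([-1.79914767e+02, -2.65696422e-03,  1.58696319e+02]), 'force': array([-0.00670438,  0.10186769, -0.54797527]), 'torque': array([-0.03480825, -0.01744915, -0.03127042]), 'gripper_force': 0.0, 'gripper_width': 91.03452984986316}
```

View pics/top0.png

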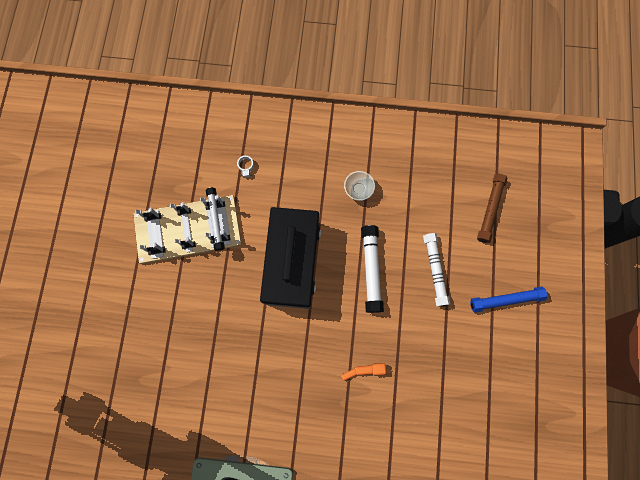

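View pics/scene0.png

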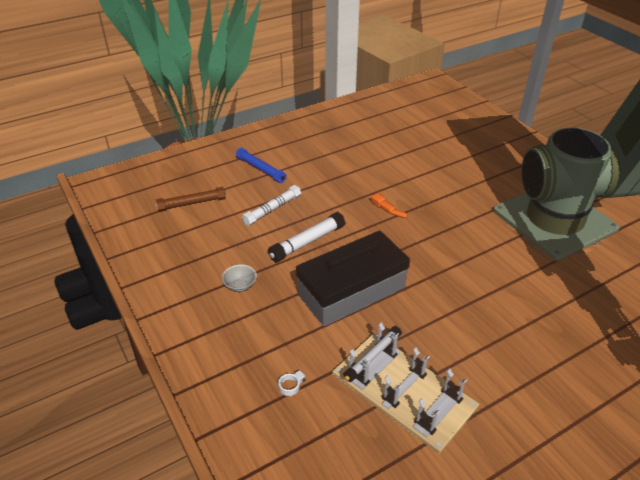

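The top view shows the rack at (188,228), with the gauge in its right-hand clips at (216,218). The toolbox is at (290,257), pump (372,268), torch (436,270), dish (360,186), collar (246,165) and lever cover (365,371). The blue and brown tubes are decoys.

```bash
cat > m.py <<'E'
from h import *
f=dict(np.load("top0.npz"));P=cloud(f);px=f["pixels"].astype(int)
hsv=cv2.cvtColor(f["pixels"],cv2.COLOR_RGB2HSV)
print("shelf z",np.median(P[300:330,380:440,2]), "cam",-f["R"].T@f["t"], "fx",f["fx"])
def rect(m,name):
    p=P[m][:, :2].astype(np.float32)
    (c,s,a)=cv2.minAreaRect(p); q=cv2.boxPoints((c,s,a)); e=max([q[1]-q[0],q[2]-q[1]],key=np.linalg.norm)
    print(name,len(p),np.round(c,1),np.round(s,1),"axis deg",round(float(np.degrees(np.arctan2(e[1],e[0]))),2),"z pct",np.percentile(P[m][:,2],[5,50,95]).round(1))
def box(u0,v0,u1,v1):
    m=np.zeros((480,640),bool);m[v0:v1,u0:u1]=1;return m
for n,b in dict(pump=(350,215,395,322),torch=(415,228,460,315),toolbox=(250,195,327,315),dish=(338,165,382,206),collar=(232,150,260,182),lever=(335,355,395,390),blue=(465,280,555,318),brown=(470,168,515,250)).items():
    m=box(*b)&(P[...,2]>5)&(f["depth"]>0); rect(m,n)
m=box(125,180,250,270)&(P[...,2]>7)&(P[...,2]<70); rect(m&(P[...,2]<40)&(np.arange(640)[None]<250),"rack")
# gauge
m=box(198,180,235,255)&(P[...,2]>46)&(P[...,2]<60); rect(m,"gauge")
c=cv2.resize(cv2.cvtColor(f["pixels"],cv2.COLOR_RGB2BGR)[180:270,125:250],None,fx=6,fy=6,interpolation=cv2.INTER_CUBIC);cv2.imwrite("pics/rack0.png",c)
E
python3 m.py
```

```text
shelf z -0.17471809411214315 cam [ 343.3693799  -138.81263642 1078.35972912] fx 485.5652388551081
pump 1288 [ 540.1 -229.1] [236.7  95.7] axis deg 4.31 z pct [18.3 29.5 34.9]
torch 850 [ 557.1 -369.1] [ 90.5 182.4] axis deg -0.37 z pct [13.9 22.7 27.5]
toolbox 4973 [556.5 -44.1] [275.3 166.3] axis deg 11.8 z pct [ 80.4  85.9 114.2]
dish 669 [ 724.9 -186.4] [77.1 86.7] axis deg -60.09 z pct [ 6.3 16.4 29.3]
collar 156 [752.2  85.3] [67.1 43.5] axis deg 7.6 z pct [ 6.  13.1 17. ]
lever 413 [ 325.2 -232.6] [ 61.7 121.1] axis deg -64.76 z pct [ 6.4 15.4 23.7]
blue 884 [ 493.3 -529. ] [ 37.6 165. ] axis deg -74.44 z pct [13.9 22.6 27.6]
brown 799 [ 700.9 -487.7] [ 53.1 161.8] axis deg -4.54 z pct [13.3 22.2 27.4]
rack 4431 [579.2 186.5] [130.1 256.2] axis deg -73.35 z pct [ 9.3 13.1 20.4]
gauge 490 [603.1 129.9] [144.5  37. ] axis deg 17.0 z pct [47.  51.4 55.6]
```

```bash
ls pics
```

```text
rack0.png
scene0.png
top0.png
```

View pics/rack0.png

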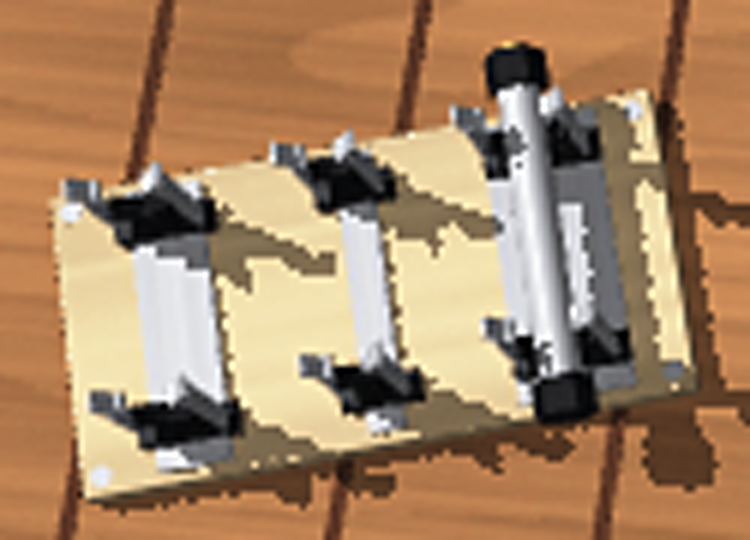

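The crop shows the strips: medium at the left (180,310), smallest in the middle (368,280), and largest at the right (560,270) with the gauge lying in it. Next I'll get sharper positions from colour masks and ray casting.

```bash
cat > m2.py <<'E'
from h import *
f=dict(np.load("top0.npz"));hsv=cv2.cvtColor(f["pixels"],cv2.COLOR_RGB2HSV)
low=(hsv[...,1]<70)|(hsv[...,2]<45)
def obj(n,b,z):
    m=np.zeros((480,640),np.uint8);u0,v0,u1,v1=b;m[v0:v1,u0:u1]=low[v0:v1,u0:u1]
    k,l,s,_=cv2.connectedComponentsWithStats(m);i=1+s[1:,4].argmax();v,u=np.nonzero(l==i)
    p=np.array([onplane(f,a,b_,z)[:2] for a,b_ in zip(u,v)],np.float32)
    (c,s,a)=cv2.minAreaRect(p);q=cv2.boxPoints((c,s,a)); e=max([q[1]-q[0],q[2]-q[1]],key=np.linalg.norm)
    w,V=np.linalg.eigh(np.cov(p.T));e2=V[:,1]*np.sign(V[0,1])
    ang=lambda e:round(float(np.degrees(np.arctan(e[1]/e[0]))),2)
    print(n,len(p),"rect c",np.round(c,1),np.round(s,1),ang(e),"| mean",p.mean(0).round(1),"pca",ang(e2))
obj("pump",(350,215,395,322),17);obj("torch",(415,228,460,315),13.5);obj("toolbox",(250,195,327,315),86)
obj("gauge",(200,180,230,255),44)
C=np.array([onplane(f,125+a/6-.4,180+b/6-.4,12)[:2] for a,b in[(55,200),(650,92),(690,385),(85,498)]])
print("rack corners",C.round(1)); c=C.mean(0)
for i in range(4):print(np.linalg.norm(C[i]-C[i-1]).round(1),end=' ')
y=(C[0]+C[3]-C[1]-C[2]);x=(C[0]+C[1]-C[2]-C[3])
a=np.degrees(np.arctan2(-y[0],y[1]));b=np.degrees(np.arctan2(x[1],x[0]));print("c",c.round(1),"ang from y, x",a,b)
t=np.radians(a);Y=np.array([-np.sin(t),np.cos(t)])
for n,k in(("medium",72),("small",0),("large",-72)):print(n,(c+k*Y).round(1))
E
python3 m2.py
```

```text
pump 1247 rect c [ 533.9 -226.2] [195.2  38.8] 8.38 | mean [ 531.9 -226.7] pca 8.44
torch 851 rect c [ 543.7 -371.9] [173.1  35.8] 14.16 | mean [ 544.5 -370. ] pca 14.7
toolbox 4939 rect c [526.1 -52.6] [208. 111.] 1.02 | mean [524.7 -50.6] pca 1.32
gauge 1199 rect c [601.7 130.4] [143.6  63.7] 9.18 | mean [597.7 126.6] pca 16.13
rack corners [[603.2 324.2]
 [669.8 104.9]
 [557.4  73.2]
 [490.8 291.4]]
117.1 229.2 116.7 228.1 c [580.3 198.4] ang from y, x 16.934310227593368 16.019275255087493
medium [559.3 267.3]
small [580.3 198.4]
large [601.3 129.5]
```

send_rows:
  motion:
    - [0.76, -0.75, 0.06, 0, 0, -1, 0]
    - [0.76, -0.75, 0.06, 0, 0, -1, 0]
    - [0.76, -0.75, 0.06, 0, 0, -1, 0]
    - [0.76, -0.75, 0.06, 0, 0, -1, 0]
    - [0.76, -0.75, 0.06, 0, 0, -1, 0]
    - [0.76, -0.75, 0.06, 0, 0, -1, 0]

```text
time_s: 0.85
ee_pos: [476.4, 271.1, 234.9]
ee_rot: [-180.0, -0.0, 98.5]
force: [1.6, 0.2, -0.2]
gripper_width: 45.7
gripper_force: 0.0
```

send_rows:
  motion:
    - [0, 0, 0, 0, 0, -1, 0]
    - [0, 0, 0, 0, 0, -1, 0]
    - [0, 0, 0, 0, 0, -1, 0]
    - [0, 0, 0, 0, 0, -1, 0]
    - [0, 0, 0, 0, 0, -1, 0]
    - [0, 0, 0, 0, 0, -1, 0]

```text
time_s: 1.6
ee_pos: [475.1, 272.6, 234.5]
ee_rot: [-180.0, 0.1, 38.5]
force: [0.1, -0.3, 1.1]
gripper_width: 45.5
gripper_force: 0.0
```

send_rows:
  motion:
    - [0.24, -0.26, 0.02, 0, 0, -0.363, 0]
    - [0.24, -0.26, 0.02, 0, 0, -0.363, 0]
    - [0.24, -0.26, 0.02, 0, 0, -0.363, 0]
    - [0.24, -0.26, 0.02, 0, 0, -0.363, 0]
    - [0.24, -0.26, 0.02, 0, 0, -0.363, 0]
    - [0.24, -0.26, 0.02, 0, 0, -0.363, 0]

```text
time_s: 2.35
ee_pos: [594.5, 143.7, 244.9]
ee_rot: [-180.0, 0.0, 17.0]
force: [-0.5, -0.0, -0.6]
gripper_width: 45.7
gripper_force: 0.0
```

```bash
cat >> h.py <<'E'
from scipy.spatial.transform import Rotation as Ro
def wgrab(name):
    s=env.state();f=eyes.grab_frame("wrist");T=np.eye(4);T[:3,:3]=Ro.from_euler("xyz",s["ee_rot"],degrees=True).as_matrix();T[:3,3]=s["ee_pos"]
    f["M"]=T@np.array(f["T_tool_cam"]);save(f,f"pics/{name}.png");np.savez(name+".npz",**f);return f
def wray(f,u,v,z):
    x=(np.asarray(u,float)-f["cx"])/f["fx"];y=(np.asarray(v,float)-f["cy"])/f["fy"];r=np.hypot(x,y)+1e-12
    d=np.stack([x/r*np.sin(r),y/r*np.sin(r),np.cos(r)],-1)@f["M"][:3,:3].T;C=f["M"][:3,3]
    return C+d*((z-C[2])/d[...,2])[...,None]
E
python3 - <<'E'
from h import *
f=wgrab("w1");print(env.state()["ee_pos"],env.state()["ee_rot"],f["M"].round(2),f["fx"],f["cx"],f["cy"])
E
```

```text
[594.54366692 143.77436438 245.06424233] [-1.79991769e+02  1.92178191e-02  1.70121258e+01] [[ 2.9000e-01 -9.2000e-01 -2.5000e-01  6.6390e+02]
 [-9.6000e-01 -2.8000e-01 -7.0000e-02  1.6532e+02]
 [-0.0000e+00  2.6000e-01 -9.7000e-01  4.1543e+02]
 [ 0.0000e+00  0.0000e+00  0.0000e+00  1.0000e+00]] 371.64829954431775 318.42646919454484 237.74595300124807
```

View pics/w1.png

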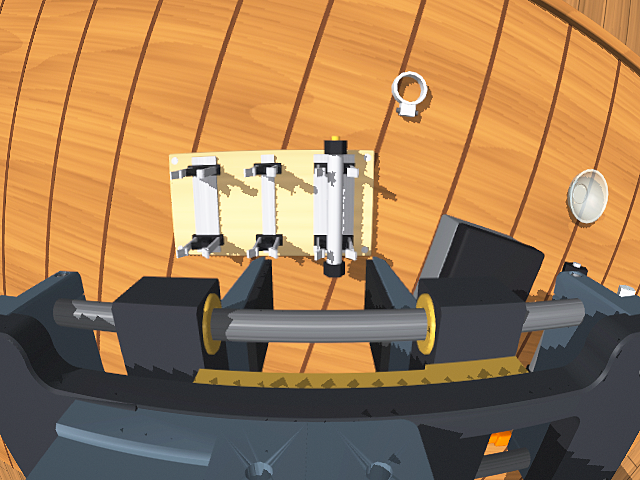

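The wrist view shows the rack between (170,153) and (373,256). The gauge runs from (336,140) to (335,276). I'll enlarge the rack.

```bash
python3 - <<'E'
import cv2
a=cv2.imread("pics/w1.png")[128:290,160:385];cv2.imwrite("pics/w1c.png",cv2.resize(a,None,fx=3.5,fy=3.5,interpolation=cv2.INTER_CUBIC))
E
```

```text
(no output)
```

View pics/w1c.png

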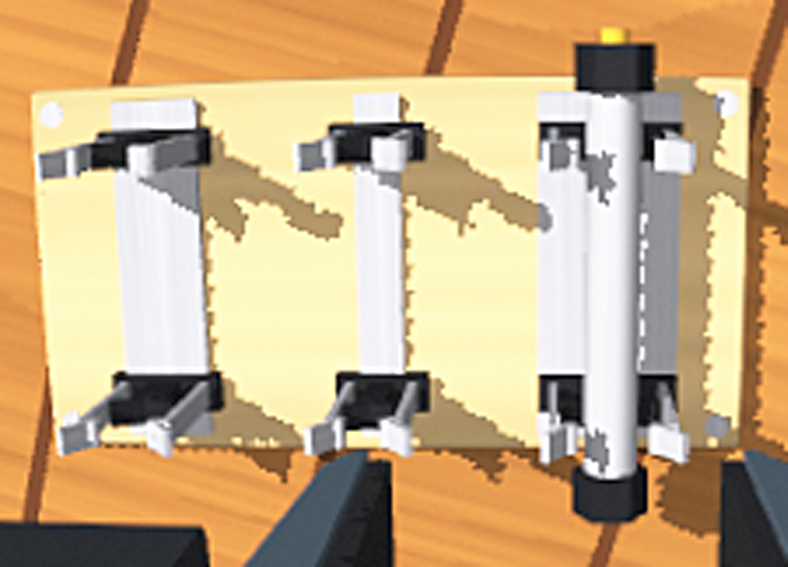

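The crop shows board corners at (33,92), (750,78), (738,445), (55,447). The three strips are clear, and the gauge barrel runs from x 587–638 at the top to 585–635 at the bottom.

```bash
python3 - <<'E'
from h import *
f=dict(np.load("w1.npz"))
g=lambda x,y,z:wray(f,160+x/3.5-.4,128+y/3.5-.4,z)[:2]
C=np.array([g(33,92,12),g(750,78,12),g(738,445,12),g(55,447,12)]);print(C.round(1),[np.linalg.norm(C[i]-C[i-1]).round(1) for i in range(4)],C.mean(0).round(1))
y=C[0]+C[3]-C[1]-C[2];x=C[0]+C[1]-C[2]-C[3];a=np.degrees(np.arctan2(-y[0],y[1]));print("ang",a,np.degrees(np.arctan2(x[1],x[0])))
t=np.radians(a);X=np.array([np.cos(t),np.sin(t)]);Y=np.array([-X[1],X[0]]);c=C.mean(0)
for n,L,R in(("med",[(115,190),(126,372)],[(199,190),(208,372)]),("small",[(357,190),(360,370)],[(402,190),(404,372)]),("large",[(540,190),(541,370)],[(680,190),(676,370)])):
    l=np.array([g(*p,15) for p in L]);r=np.array([g(*p,15) for p in R]);m=(l+r)/2;d=m[0]-m[1]
    print(n,"w",np.linalg.norm(l-r,axis=1).round(1),"off Y",((m-c)@Y).round(1),"ang",np.degrees(np.arctan2(d[1],d[0])).round(2))
for n,k in(("medium",72),("small",0),("large",-72)):print(n,(c+k*Y).round(1))
e=[(g(587,110,44)+g(638,110,44))/2,(g(585,460,44)+g(635,460,44))/2];d=e[0]-e[1];print("gauge bar",np.round(e,1),np.degrees(np.arctan2(d[1],d[0])))
E=[(g(576,43,54)+g(655,43,54))/2,(g(574,518,40)+g(646,518,40))/2];print("ends",np.round(E,1),np.linalg.norm(E[0]-E[1]),np.mean(E,0))
E
```

```text
[[606.4 325.6]
 [673.4 105.7]
 [559.8  71.5]
 [490.7 292.1]] [np.float64(120.4), np.float64(229.9), np.float64(118.6), np.float64(231.2)] [582.6 198.7]
ang 17.164408949675302 16.43327358124669
med w [28.5 28.5] off Y [71.6 72.1] ang 16.62
small w [14.1 14.2] off Y [-0.8  0.2] ang 16.18
large w [43.3 43. ] off Y [-72.3 -72.1] ang 16.98
medium [561.3 267.5]
small [582.6 198.7]
large [603.8 129.9]
gauge bar [[651.8 145.1]
 [552.4 114.5]] 17.071866672029408
ends [[670.2 150.4]
 [533.2 108.2]] 143.3588317562016 [601.72316722 129.29774319]
```

send_rows:
  motion:
    - [0.015, -0.028, -0.1, 0, 0, 0, 0]
    - [0.015, -0.028, -0.2, 0, 0, 0, 0]
    - [0.015, -0.028, -0.3, 0, 0, 0, 0]
    - [0.015, -0.028, -0.38, 0, 0, 0, 0]
    - [0.015, -0.028, -0.434, 0, 0, 0, 0]
    - [0.015, -0.028, -0.434, 0, 0, 0, 0]
  squeeze: 40

```text
time_s: 3.15
ee_pos: [600.7, 129.3, 26.1]
ee_rot: [-180.0, 0.3, 17.0]
force: [-0.5, -0.7, 0.7]
gripper_width: 45.8
gripper_force: 0.0
```

send_rows:
  motion:
    - [0, 0, 0, 0, 0, 0, -1]
    - [0, 0, 0, 0, 0, 0, -1]
    - [0, 0, 0, 0, 0, 0, -1]
    - [0, 0, 0, 0, 0, 0, -1]
    - [0, 0, 0, 0, 0, 0, -1]

```text
time_s: 3.78
ee_pos: [603.4, 129.2, 29.1]
ee_rot: [-180.0, -0.1, 16.9]
force: [-1.3, 2.3, 5.7]
gripper_width: 14.8
gripper_force: 40.0
```

send_rows:
  motion:
    - [0, 0, 0.07, 0, 0, 0, -1]
    - [0, 0, 0.14, 0, 0, 0, -1]
    - [-0.02, 0.07, 0.14, 0, 0, 0, -1]
    - [-0.042, 0.138, 0.14, 0, 0, 0, -1]
    - [-0.042, 0.138, 0.14, 0, 0, 0, -1]
    - [-0.042, 0.138, 0.14, 0, 0, 0, -1]
  squeeze: 50

```text
time_s: 4.53
ee_pos: [581.8, 197.2, 97.7]
ee_rot: [180.0, 0.0, 16.9]
force: [0.6, -0.2, -1.1]
gripper_width: 14.8
gripper_force: 50.0
```

```bash
python3 - <<'E'
from h import *
f=wgrab("w2");s=env.state();print(s["ee_pos"],s["ee_rot"],s["force"],s["gripper_width"])
a=cv2.imread("pics/w2.png")[128:328,200:440];cv2.imwrite("pics/w2c.png",cv2.resize(a,None,fx=3,fy=3,interpolation=cv2.INTER_CUBIC))
E
```

```text
[581.98169097 196.87070013  97.71474932] [1.79957645e+02 3.30319362e-02 1.68949907e+01] [ 0.16785366 -0.64882641 -0.23918009] 14.92416854789153
```

View pics/w2c.png

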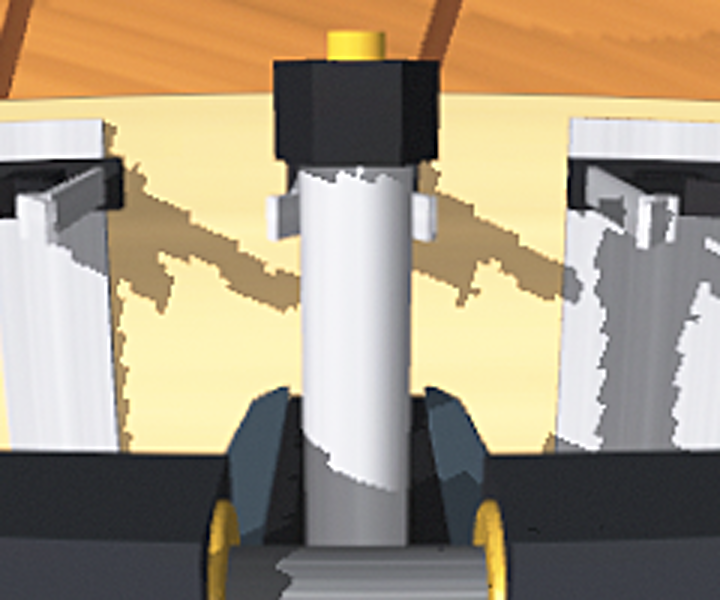

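send_rows:
  motion:
    - [0, 0.0016, -0.05, 0, 0, 0, -1]
    - [0, 0.0016, -0.08, 0, 0, 0, -1]
    - [0, 0.0016, -0.09, 0, 0, 0, -1]
    - [0, 0.0016, -0.1, 0, 0, 0, -1]
    - [0, 0.0016, -0.108, 0, 0, 0, -1]
    - [0, 0.0016, -0.116, 0, 0, 0, -1]
    - [0, 0.0016, -0.12, 0, 0, 0, -1]
    - [0, 0.0016, -0.12, 0, 0, 0, -1]
  squeeze: 60

```text
time_s: 5.58
ee_pos: [581.9, 198.1, 37.4]
ee_rot: [180.0, 0.0, 16.9]
force: [1.3, -1.1, -3.1]
gripper_width: 14.9
gripper_force: 60.0
```

send_rows:
  motion:
    - [0, 0, -0.004, 0, 0, 0, -1]
    - [0, 0, -0.006, 0, 0, 0, -1]
    - [0, 0, -0.008, 0, 0, 0, -1]
    - [0, 0, -0.008, 0, 0, 0, -1]

```text
time_s: 6.08
ee_pos: [581.9, 198.3, 36.7]
ee_rot: [180.0, -0.0, 16.9]
force: [-4.5, -2.6, 14.8]
gripper_width: 14.9
gripper_force: 60.0
```

send_rows:
  motion:
    - [0, 0, 0, 0, 0, 0, -0.3]
    - [0, 0, 0, 0, 0, 0, -0.3]
    - [0, 0, 0, 0, 0, 0, -0.3]
    - [0, 0, 0.1, 0, 0, 0, -0.3]
    - [0, 0, 0.22, 0, 0, 0, 0.3]
    - [0, 0, 0.34, 0, 0, 0, 0.3]
    - [-0.096, -0.849, 0.366, 0, 0, -0.142, 0.3]
    - [-0.096, -0.849, 0.366, 0, 0, -0.142, 0.3]
    - [-0.096, -0.849, 0.366, 0, 0, -0.142, 0.3]
    - [-0.096, -0.849, 0.366, 0, 0, -0.142, 0.3]
    - [-0.096, -0.849, 0.366, 0, 0, -0.142, 0.3]
    - [-0.096, -0.849, 0.366, 0, 0, -0.142, 0.3]
    - [-0.096, -0.849, 0.366, 0, 0, -0.142, 0.3]
    - [-0.096, -0.849, 0.366, 0, 0, -0.142, 0.3]
    - [-0.096, -0.849, 0.366, 0, 0, -0.142, 0.3]

```text
time_s: 7.95
ee_pos: [533.7, -225.4, 216.5]
ee_rot: [-179.9, 0.0, 8.4]
force: [-0.2, 0.4, -0.5]
gripper_width: 59.4
gripper_force: 0.0
```

```bash
python3 - <<'E'
from h import *
f=wgrab("w3");s=env.state();print(s["ee_pos"],s["ee_rot"],s["force"],s["gripper_width"])
np.savez("top1.npz",**grab("top"));g=dict(np.load("top1.npz"))
a=cv2.cvtColor(g["pixels"],cv2.COLOR_RGB2BGR)[180:270,125:250];a=cv2.resize(a,(400,288),interpolation=cv2.INTER_CUBIC)
w=cv2.imread("pics/w3.png");o=np.zeros((480+0,640,3),np.uint8);o[:]=w
o=np.vstack([w[:300],cv2.copyMakeBorder(a,0,0,0,240,cv2.BORDER_CONSTANT)]);cv2.imwrite("pics/c3.png",o)
E
```

```text
[ 533.8744732  -224.83121233  216.66938827] [-1.79942603e+02  3.06325021e-02  8.44347528e+00] [ 0.47309207 -0.13982975  0.20969435] 59.39863159578558
```

View pics/c3.png

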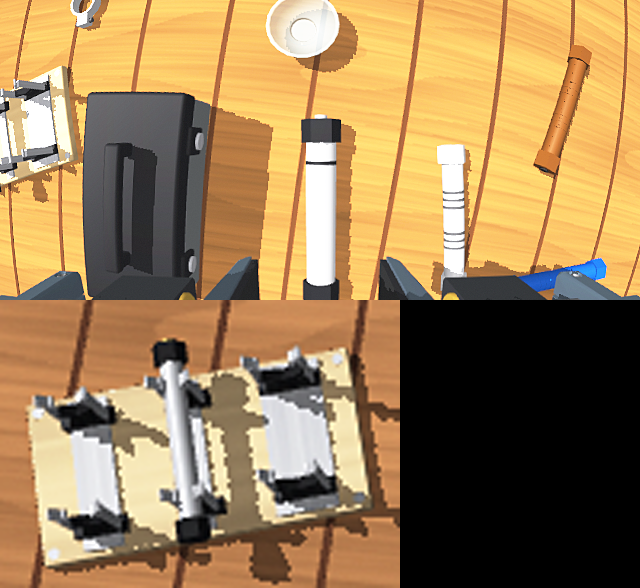

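The gauge sits in the smallest clips. The pump barrel spans (306–337,142) to (306–335,284), and the torch starts at (451,146).

```bash
python3 - <<'E'
from h import *
f=dict(np.load("w3.npz"));hsv=cv2.cvtColor(f["pixels"],cv2.COLOR_RGB2HSV);low=(hsv[...,1]<60)&(hsv[...,2]>90)
def axis(u0,u1,rows,z):
    p=[];
    for v in rows:
        u=np.nonzero(low[v,u0:u1])[0]+u0
        p.append(np.r_[wray(f,(u.min()+u.max())/2,v,z)[:2],u.min(),u.max()])
    p=np.array(p);k,b=np.polyfit(p[:,0],p[:,1],1);print(p[[0,-1]].round(1),"ang",np.degrees(np.arctan(k)));return k,b
k,b=axis(285,360,range(175,275,5),17)
col=hsv[:,321,2].astype(int);print("V col321",[(v,col[v]) for v in list(range(136,150))+list(range(278,292))])
m=(wray(f,321,142.5,32)+wray(f,321,284,32))/2;print("pump mid",m.round(1),np.linalg.norm(wray(f,321,142.5,32)-wray(f,321,284,32)),"y at x",k*m[0]+b)
k,b=axis(425,480,range(167,262,5),13.5)
t=wray(f,451,146,20)[:2];d=np.array([1,k])/np.hypot(1,k);c=t-80*d;print("torch c",c.round(1),"y",k*c[0]+b)
E
```

```text
[[ 572.7 -220.8  306.   335. ]
 [ 473.9 -235.4  307.   334. ]] ang 8.413585383603577
V col321 [(136, np.int64(77)), (137, np.int64(78)), (138, np.int64(79)), (139, np.int64(76)), (140, np.int64(70)), (141, np.int64(67)), (142, np.int64(231)), (143, np.int64(255)), (144, np.int64(255)), (145, np.int64(255)), (146, np.int64(255)), (147, np.int64(255)), (148, np.int64(255)), (149, np.int64(255)), (278, np.int64(255)), (279, np.int64(255)), (280, np.int64(255)), (281, np.int64(255)), (282, np.int64(255)), (283, np.int64(255)), (284, np.int64(255)), (285, np.int64(222)), (286, np.int64(71)), (287, np.int64(62)), (288, np.int64(68)), (289, np.int64(69)), (290, np.int64(70)), (291, np.int64(68))]
pump mid [ 534.5 -226.9   32. ] 142.25613877744394 y at x -226.44268014094922
[[ 603.5 -355.2  442.   462. ]
 [ 507.6 -379.6  444.   464. ]] ang 14.310374727407778
torch c [ 547.1 -367.4] y -369.30049741936955
```

send_rows:
  motion:
    - [0, -0.003, -0.1, 0, 0, 0, 0.3]
    - [0, -0.003, -0.2, 0, 0, 0, 0.3]
    - [0, -0.003, -0.3, 0, 0, 0, 0.3]
    - [0, -0.003, -0.37, 0, 0, 0, 0.3]
    - [0, -0.003, -0.41, 0, 0, 0, 0.3]
    - [0, -0.003, -0.421, 0, 0, 0, 0.3]
    - [0, -0.003, -0.421, 0, 0, 0, 0.3]
  squeeze: 40

```text
time_s: 8.93
ee_pos: [534.4, -226.8, 6.9]
ee_rot: [180.0, -0.0, 8.5]
force: [-0.4, 0.4, -0.6]
gripper_width: 59.3
gripper_force: 0.0
```

send_rows:
  motion:
    - [0, 0, 0, 0, 0, 0, -1]
    - [0, 0, 0, 0, 0, 0, -1]
    - [0, 0, 0, 0, 0, 0, -1]
    - [0, 0, 0, 0, 0, 0, -1]
    - [0, 0, 0, 0, 0, 0, -1]

```text
time_s: 9.55
ee_pos: [534.1, -227.6, 7.0]
ee_rot: [180.0, -0.0, 8.4]
force: [-1.9, 0.8, 4.0]
gripper_width: 29.4
gripper_force: 40.0
```

send_rows:
  motion:
    - [0, 0, 0.1, 0, 0, 0, -1]
    - [0, 0, 0.2, 0, 0, 0, -1]
    - [0, 0, 0.32, 0, 0, 0, -1]
    - [0.138, 0.714, 0.35, 0, 0, 0.142, -1]
    - [0.138, 0.714, 0.35, 0, 0, 0.142, -1]
    - [0.138, 0.714, 0.35, 0, 0, 0.142, -1]
    - [0.138, 0.714, 0.35, 0, 0, 0.142, -1]
    - [0.138, 0.714, 0.35, 0, 0, 0.142, -1]
    - [0.138, 0.714, 0.35, 0, 0, 0.142, -1]
    - [0.138, 0.714, 0.35, 0, 0, 0.142, -1]
    - [0.138, 0.714, 0.25, 0, 0, 0.142, -1]
    - [0.138, 0.714, 0.18, 0, 0, 0.142, -1]
    - [0.138, 0.714, 0.18, 0, 0, 0.142, -1]
    - [0.138, 0.714, 0.18, 0, 0, 0.142, -1]
  squeeze: 60

```text
time_s: 11.3
ee_pos: [603.9, 129.0, 97.8]
ee_rot: [180.0, -0.1, 16.9]
force: [0.6, -0.0, -0.4]
gripper_width: 29.3
gripper_force: 60.0
```

```bash
python3 - <<'E'
from h import *
f=wgrab("w4");s=env.state();print(s["ee_pos"],s["ee_rot"],s["force"],s["gripper_width"])
a=cv2.imread("pics/w4.png")[110:310,200:440];cv2.imwrite("pics/w4c.png",cv2.resize(a,None,fx=3,fy=3,interpolation=cv2.INTER_CUBIC))
E
```

```text
[604.23174962 129.21579464  98.37583901] [179.96967787  -0.19443568  16.8777669 ] [ 0.57150455  0.1603367  -0.64884179] 29.233092052363993
```

View pics/w4c.png

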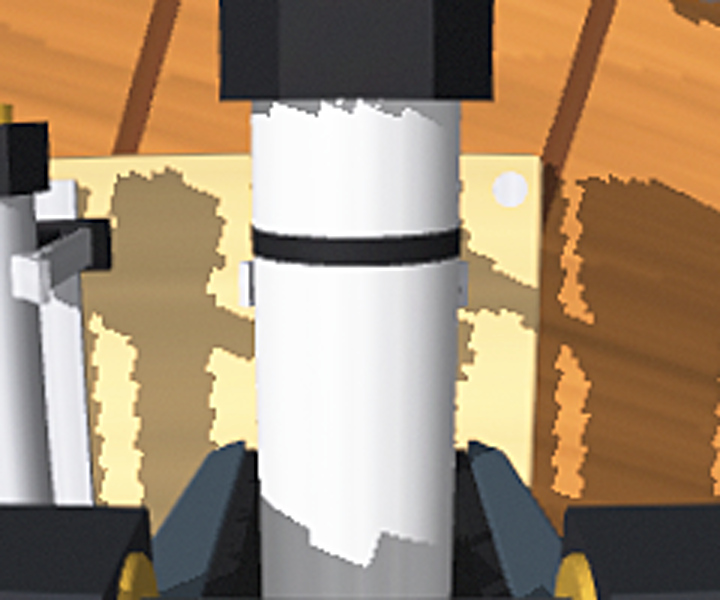

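The pump is centred over the largest clips: barrel centre at 356, and jaws at 241 and 467 with midpoint 354.

send_rows:
  motion:
    - [0, 0.001, -0.04, 0, 0, 0, -1]
    - [0, 0.001, -0.06, 0, 0, 0, -1]
    - [0, 0.001, -0.075, 0, 0, 0, -1]
    - [0, 0.001, -0.09, 0, 0, 0, -1]
    - [0, 0.001, -0.1, 0, 0, 0, -1]
    - [0, 0.001, -0.108, 0, 0, 0, -1]
    - [0, 0.001, -0.113, 0, 0, 0, -1]
    - [0, 0.001, -0.113, 0, 0, 0, -1]

```text
time_s: 12.35
ee_pos: [603.2, 129.7, 42.0]
ee_rot: [180.0, -0.0, 16.9]
force: [-1.8, -1.5, 10.8]
gripper_width: 29.0
gripper_force: 60.0
```

send_rows:
  motion:
    - [0, 0, -0.003, 0, 0, 0, -1]
    - [0, 0, -0.006, 0, 0, 0, -1]
    - [0, 0, -0.006, 0, 0, 0, -1]

```text
time_s: 12.72
ee_pos: [603.3, 129.7, 41.8]
ee_rot: [179.9, -0.1, 16.9]
force: [-7.3, -2.7, 25.6]
gripper_width: 29.2
gripper_force: 60.0
```

send_rows:
  motion:
    - [0, 0, 0.004, 0, 0, 0, 0]
    - [0, 0, 0.004, 0, 0, 0, 0]
    - [0, 0, 0.004, 0, 0, 0, 0]
    - [0, 0, 0.1, 0, 0, 0, 0]
    - [0, 0, 0.2, 0, 0, 0, 0]
    - [0, 0, 0.32, 0, 0, 0, 0]
    - [-0.114, -0.999, 0.33, 0, 0, -0.042, 0.2]
    - [-0.114, -0.999, 0.33, 0, 0, -0.042, 0.2]
    - [-0.114, -0.999, 0.33, 0, 0, -0.042, 0.2]
    - [-0.114, -0.999, 0.33, 0, 0, -0.042, 0.2]
    - [-0.114, -0.999, 0.33, 0, 0, -0.042, 0.2]
    - [-0.114, -0.999, 0.33, 0, 0, -0.042, 0.2]
    - [-0.114, -0.999, 0.33, 0, 0, -0.042, 0.2]
    - [-0.114, -0.999, 0.33, 0, 0, -0.042, 0.2]
    - [-0.114, -0.999, 0.33, 0, 0, -0.042, 0.2]
    - [-0.114, -0.999, 0.33, 0, 0, -0.042, 0.2]
    - [-0.114, -0.999, 0.33, 0, 0, -0.042, 0.2]

```text
time_s: 14.85
ee_pos: [546.2, -367.8, 201.8]
ee_rot: [-179.9, 0.0, 14.5]
force: [-0.3, -0.6, 0.5]
gripper_width: 54.9
gripper_force: 0.0
```

```bash
python3 - <<'E'
from h import *
f=wgrab("w5");s=env.state();print(s["ee_pos"],s["ee_rot"],s["force"],s["gripper_width"])
np.savez("top2.npz",**grab("top"));g=dict(np.load("top2.npz"))
a=cv2.cvtColor(g["pixels"],cv2.COLOR_RGB2BGR)[180:270,125:250];a=cv2.resize(a,(400,288),interpolation=cv2.INTER_CUBIC)
w=cv2.imread("pics/w5.png")
o=np.vstack([w[:310],cv2.copyMakeBorder(a,0,0,0,240,cv2.BORDER_CONSTANT)]);cv2.imwrite("pics/c5.png",o)
hsv=cv2.cvtColor(f["pixels"],cv2.COLOR_RGB2HSV);low=(hsv[...,1]<60)&(hsv[...,2]>90)
p=[]
for v in range(150,260,5):
    u=np.nonzero(low[v,285:355])[0]+285
    if len(u): p.append(np.r_[wray(f,(u.min()+u.max())/2,v,13.5)[:2],u.min(),u.max(),v])
p=np.array(p);print(p[::3].round(1));k,b=np.polyfit(p[:,0],p[:,1],1);print("ang",np.degrees(np.arctan(k)),"y at 546",k*546+b)
E
```

```text
[ 546.32734724 -367.76664413  202.01807107] [-1.79971886e+02  3.33171126e-03  1.45126611e+01] [0.0157718  0.66674743 0.13700135] 55.12688168859734
[[ 609.3 -353.8  306.   337.   150. ]
 [ 595.2 -357.4  310.   333.   165. ]
 [ 581.  -360.6  310.   332.   180. ]
 [ 566.8 -364.3  310.   332.   195. ]
 [ 552.4 -368.   310.   332.   210. ]
 [ 537.7 -371.8  310.   332.   225. ]
 [ 522.8 -375.7  310.   332.   240. ]
 [ 507.5 -379.2  310.   331.   255. ]]
ang 13.97900959796046 y at 546 -369.48670692429664
```

View pics/c5.png

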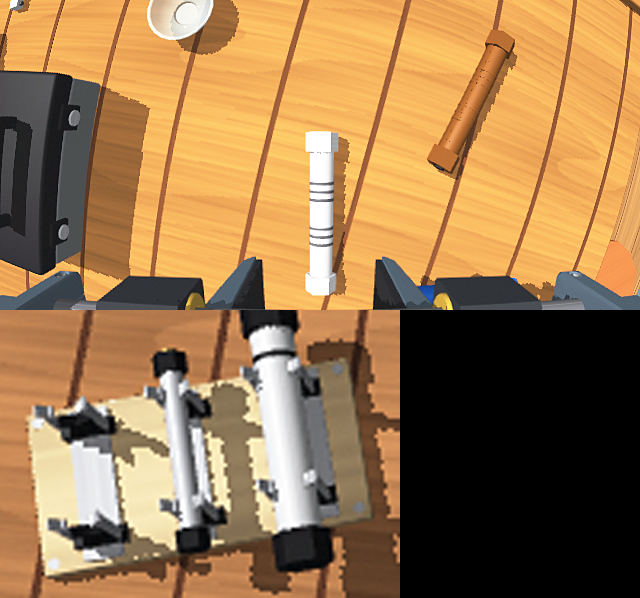

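Pump and gauge are both seated. The torch spans (321,132) to (321,294), directly ahead of the gripper.

send_rows:
  motion:
    - [0.001, -0.003, -0.1, 0, 0, 0, 0.2]
    - [0.001, -0.003, -0.2, 0, 0, 0, 0.2]
    - [0.001, -0.003, -0.3, 0, 0, 0, 0.2]
    - [0.001, -0.003, -0.36, 0, 0, 0, 0.2]
    - [0.001, -0.003, -0.386, 0, 0, 0, 0.2]
    - [0.001, -0.003, -0.394, 0, 0, 0, 0.2]
    - [0.001, -0.003, -0.394, 0, 0, 0, 0.2]
  squeeze: 40

```text
time_s: 15.82
ee_pos: [547.3, -371.2, 6.3]
ee_rot: [179.9, -0.1, 14.4]
force: [0.1, 0.1, 0.1]
gripper_width: 55.1
gripper_force: 0.0
```

send_rows:
  motion:
    - [0, 0, 0, 0, 0, 0, -1]
    - [0, 0, 0, 0, 0, 0, -1]
    - [0, 0, 0, 0, 0, 0, -1]
    - [0, 0, 0, 0, 0, 0, -1]
    - [0, 0, 0, 0, 0, 0, -1]

```text
time_s: 16.45
ee_pos: [546.4, -371.0, 5.3]
ee_rot: [180.0, -0.0, 14.4]
force: [-0.0, 0.8, 2.4]
gripper_width: 22.0
gripper_force: 40.0
```

send_rows:
  motion:
    - [0, 0, 0.1, 0, 0, 0, -1]
    - [0, 0, 0.2, 0, 0, 0, -1]
    - [0, 0, 0.32, 0, 0, 0, -1]
    - [0.014, 0.6, 0.36, 0, 0, 0.042, -1]
    - [0.014, 0.6, 0.36, 0, 0, 0.042, -1]
    - [0.014, 0.6, 0.36, 0, 0, 0.042, -1]
    - [0.014, 0.6, 0.36, 0, 0, 0.042, -1]
    - [0.014, 0.6, 0.36, 0, 0, 0.042, -1]
    - [0.014, 0.6, 0.36, 0, 0, 0.042, -1]
    - [0.014, 0.6, 0.36, 0, 0, 0.042, -1]
  squeeze: 60

```text
time_s: 17.7
ee_pos: [553.3, -71.2, 184.7]
ee_rot: [180.0, 0.0, 17.0]
force: [0.5, -0.1, -0.8]
gripper_width: 22.2
gripper_force: 60.0
```

send_rows:
  motion:
    - [0.015, 0.676, 0, 0, 0, 0, -1]
    - [0.015, 0.676, 0, 0, 0, 0, -1]
    - [0.015, 0.676, 0, 0, 0, 0, -1]
    - [0.015, 0.676, 0, 0, 0, 0, -1]
    - [0.015, 0.676, 0, 0, 0, 0, -1]
    - [0.015, 0.676, 0, 0, 0, 0, -1]
    - [0.015, 0.676, 0, 0, 0, 0, -1]
    - [0.015, 0.676, -0.1, 0, 0, 0, -1]
    - [0.015, 0.676, -0.18, 0, 0, 0, -1]
    - [0.015, 0.676, -0.18, 0, 0, 0, -1]
    - [0.015, 0.676, -0.18, 0, 0, 0, -1]

```text
time_s: 19.08
ee_pos: [562.4, 266.2, 96.6]
ee_rot: [180.0, -0.1, 16.8]
force: [0.3, -0.6, -0.6]
gripper_width: 21.8
gripper_force: 60.0
```

```bash
python3 - <<'E'
from h import *
f=wgrab("w6");s=env.state();print(s["ee_pos"],s["ee_rot"],s["force"],s["gripper_width"])
a=cv2.imread("pics/w6.png")[110:310,200:440];cv2.imwrite("pics/w6c.png",cv2.resize(a,None,fx=3,fy=3,interpolation=cv2.INTER_CUBIC))
E
```

```text
[562.6866437 266.6793218  97.1641984] [-179.98804318   -0.22514037   16.84415052] [ 0.57988907 -0.12209947 -0.71660887] 21.76583126454786
```

View pics/w6c.png

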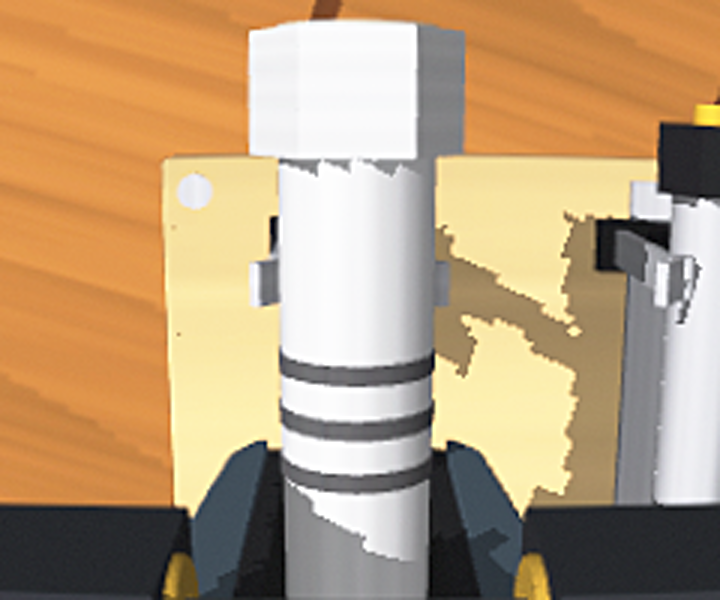

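The jaws span 249–450 (midpoint 349.5) against a torch centre of 356, so it needs about 1 mm more along +y.

send_rows:
  motion:
    - [-0.001, 0.0018, -0.03, 0, 0, 0, -1]
    - [-0.001, 0.0018, -0.05, 0, 0, 0, -1]
    - [-0.001, 0.0018, -0.065, 0, 0, 0, -1]
    - [-0.001, 0.0018, -0.08, 0, 0, 0, -1]
    - [-0.001, 0.0018, -0.09, 0, 0, 0, -1]
    - [-0.001, 0.0018, -0.1, 0, 0, 0, -1]
    - [-0.001, 0.0018, -0.106, 0, 0, 0, -1]
    - [-0.001, 0.0018, -0.106, 0, 0, 0, -1]

```text
time_s: 20.12
ee_pos: [560.7, 267.4, 43.8]
ee_rot: [179.9, -0.0, 16.9]
force: [-1.7, -3.5, 12.5]
gripper_width: 22.0
gripper_force: 60.0
```

send_rows:
  motion:
    - [0, 0, -0.003, 0, 0, 0, -1]
    - [0, 0, -0.006, 0, 0, 0, -1]
    - [0, 0, -0.006, 0, 0, 0, -1]

```text
time_s: 20.5
ee_pos: [560.7, 267.5, 43.6]
ee_rot: [179.9, -0.1, 16.9]
force: [-6.9, -5.8, 27.0]
gripper_width: 21.7
gripper_force: 60.0
```

Home. Release, lift clear, and check from above the rack.

send_rows:
  motion:
    - [0, 0, 0.004, 0, 0, 0, -0.1]
    - [0, 0, 0.004, 0, 0, 0, -0.1]
    - [0, 0, 0.004, 0, 0, 0, -0.1]
    - [0, 0, 0.1, 0, 0, 0, -0.1]
    - [0, 0, 0.2, 0, 0, 0, -0.1]
    - [0, 0, 0.3, 0, 0, 0, -0.1]
    - [0.03, -0.1, 0.4, 0, 0, 0, -0.1]
    - [0.03, -0.1, 0.4, 0, 0, 0, -0.1]
    - [0.03, -0.1, 0.4, 0, 0, 0, -0.1]
    - [0.03, -0.1, 0.4, 0, 0, 0, -0.1]

```text
time_s: 21.75
ee_pos: [574.3, 218.5, 236.7]
ee_rot: [-180.0, 0.2, 17.0]
force: [1.0, -0.1, -0.2]
gripper_width: 41.1
gripper_force: 0.0
```

```bash
python3 - <<'E'
from h import *
f=wgrab("w7");s=env.state();print(s["ee_pos"],s["force"])
a=cv2.imread("pics/w7.png")[110:300,180:410];cv2.imwrite("pics/w7c.png",cv2.resize(a,None,fx=3,fy=3,interpolation=cv2.INTER_CUBIC))
E
```

```text
[574.31110666 218.53220003 236.76697093] [ 0.29089292 -0.96834103 -0.30961476]
```

View pics/w7c.png

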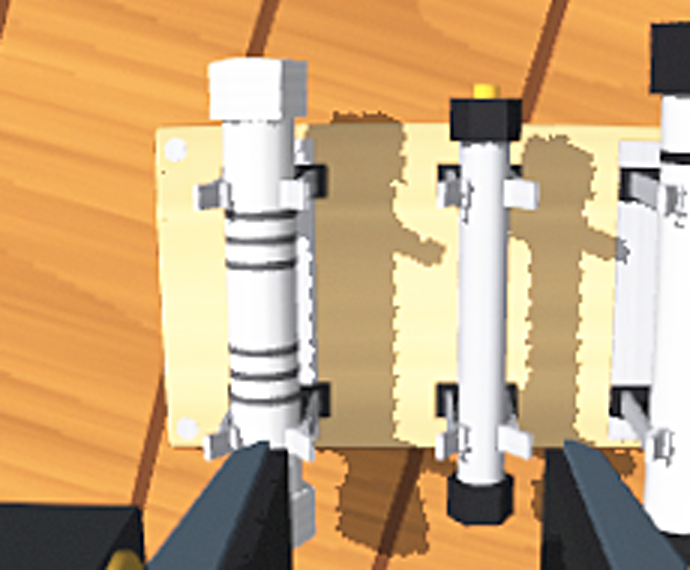

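All three barrels sit between their jaws. One numeric check of centring along the barrels before I hand in.

```bash
python3 - <<'E'
from h import *
f=dict(np.load("w7.npz"));t=np.radians(16.9);X=np.array([np.cos(t),np.sin(t)]);Y=np.array([-X[1],X[0]])
g=lambda x,y,z:wray(f,180+x/3-.3,110+y/3-.3,z)[:2]
m=(g(483,142,60)+g(481,482,60))/2-np.array([582,198.5]);print("gauge",m@X,m@Y)
a=g(258,121,63)-np.array([561,267.3]);print("torch top junction (expect 62)",a@X,a@Y)
a=g(685,94,67)-np.array([603,129.6]);print("pump top junction (expect 72)",a@X)
g2=dict(np.load("top2.npz"));print("top-view gauge/pump seated earlier; time",env.state()["time_s"])
E
```

```text
gauge 0.4987501839676653 0.8992007585148087
torch top junction (expect 62) 63.20522508923075 -1.2640806856279294
pump top junction (expect 72) 72.62620875060924
top-view gauge/pump seated earlier; time 21.8
```

```bash
python3 -c "
from workcell import env
print(env.job_done())"
```

```text
the job is handed in; nothing more can be done
None
```

I put the gauge, torch and pump in the smallest, middle-sized and largest clips, each pressed home and within about 1.5 mm of centre by camera, let go of everything, and handed in at about 22 s; no verdict came back.

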